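Pop the push-push hatch of the tripped module and reset it

TASK

One of the two power modules on the worktop has tripped and shows a red status bar. Press the thumb pad of its hatch fully in once, let go so that the hatch pops and see that it stays wide open by itself, then press the blue reset button inside fully down with a fingertip and let go, leaving the hatch open. Do not push the hatch back down once it has popped, keep the green module shut and leave everything else on the worktop where it lies: nothing needs to be gripped or lifted.

Things in the scene. Friction and masses are not known exactly. Their poses are not given: they have to be found in the camera images.
- red_unit: low grey power module fixed to the worktop, red status bar (60 x 14 mm) on its rear deck; alike but for the bar, the two may swap sides. Origin under the box at worktop level; x points from the thumb pad's (front) end to the hinge (rear) end, y along the hinge. Box x -50 to +60 mm, y +-63 mm with flanges, 68 mm high shut. Opened, its rim and deck are 50 mm high, the bar 66 mm
- red_pad (a point): middle of the ribbed black rubber thumb pad (26 x 40 mm) on the red-lamp module's hatch, at its surface: 66 mm from the hinge, 68 mm above the worktop while latched; it moves with the hatch. A tall fixed machine stands behind the modules at world x > 0.54 m, y > -0.2 m: keep the gripper clear of it
- red_hatch (a joint): red-lamp module's hatch angle in rad: 0 latched shut, -0.125 pressed in to the stop, 1.95 fully open. Pressing the pad takes 4 N and must pass -0.09 (6 mm at the pad; stop at 8 mm); too shallow a press leaves it latched. Nothing pops until the finger withdraws: the sprung hatch then follows it up, opens in about 1.5 s if nothing is in its way, and stays. Pushing it fully in again re-latches it
- red_hinge (a point): middle of the red-lamp module's hatch hinge, which lies along the module's y: x = +38, z = 64 mm in the module's frame. The hatch is a grey panel 108 mm wide, 92 mm long, 5 mm thick with a short skirt; its free edge, towards the module's -x when shut, swings up and back in a 92 mm radius about this point
- red_reset_top (a point): middle of the top face of the blue reset button (22 mm diameter) inside the red-lamp module, under the hatch: at x = +4, y = 0, z = 48 mm in the module's frame while up. A white plastic latch cam stands 25 mm or more from the button's middle towards the pad end (up to 54 mm high), the rear deck 30 mm towards the hinge; side walls 47 mm to either side
- red_reset (a joint): travel of that button in m: 0 = up, 0.006 = fully down; sprung, about 5 N to push it fully down
- green_unit: low grey power module fixed to the worktop, green status bar (60 x 14 mm) on its rear deck; alike but for the bar, the two may swap sides. Origin under the box at worktop level; x points from the thumb pad's (front) end to the hinge (rear) end, y along the hinge. Box x -50 to +60 mm, y +-63 mm with flanges, 68 mm high shut. Opened, its rim and deck are 50 mm high, the bar 66 mm
- green_hatch (a joint): hinge of the hatch of the green-lamp module, just like the other: 0 = latched shut, negative = pressed in, 1.95 = open
- mug: white mug with dots, 78 x 114 x 93 mm, standing loose; origin under its middle
- alcohol: small white bottle with red cap, 34 mm across, 110 mm high, standing loose; origin under its middle
- spectacles: folded brown spectacles, 43 x 140 x 12 mm, lying loose; origin under the middle
- lens_blank: round clear lens blank, 68 mm across, 8 mm thick, lying loose; origin under its middle
- tweezers: steel tweezers, 14 x 130 x 8 mm, lying loose; origin under the middle
- pen_blue: blue pen, 9 x 128 x 11 mm, lying loose; origin under the middle

How it is judged:
On the way, in this order (a step that is already met when the one before it is completed fails the run):
1. the red module's hatch is pressed in with the fingers (value of joint red_hatch below -0.07 rad and contact force between the fingers and red_hatch above 0.5 N).
2. the hatch has popped and stands wide open by itself, untouched, for half a second (value of joint red_hatch above 1.7 rad and contact force between the fingers and red_hatch below 0.1 N), for 0.5 s.
3. the reset button is pressed down with the fingers while the hatch stands open (value of joint red_reset above 0.0045 m and contact force between the fingers and red_reset above 0.5 N and value of joint red_hatch above 1.5 rad), for 0.1 s.
At the end, for the whole second after the job is handed in: the red module's hatch stands still and open by more than 1.7 rad, its reset button is up again (within 1.5 mm), the green module's hatch is shut (-0.03 to 0.04 rad), and every loose thing lies within 20 mm of where it was (value of joint red_hatch above 1.7 rad and velocity of joint red_hatch between -0.1 and 0.1 rad/s and value of joint red_reset below 0.0015 m and value of joint green_hatch between -0.03 and 0.04 rad and distance of each of mug, alcohol, spectacles, lens_blank, tweezers, pen_blue from where it was at the start of the episode below 0.02 m); the robot touches nothing.
It fails at once if the red module's hatch is pushed back down with the fingers after it has popped (value of joint red_hatch between 0.25 and 1.3 rad and velocity of joint red_hatch below -0.3 rad/s and contact force between the fingers and red_hatch above 0.5 N).
It fails at once if the green module's hatch is pressed in or opened (value of joint green_hatch below -0.05 rad or value of joint green_hatch above 0.05 rad).
It fails at once if a loose thing is shifted or lifted by more than 20 mm (distance of any of mug, alcohol, spectacles, lens_blank, tweezers, pen_blue from where it was at the start of the episode above 0.02 m).
It also fails if it takes over 45 s, if anything falls off the work surface, if the arm or the gripper's body presses on something with over 40 N, if the wrist force passes 120 N, or if a joint passes its speed limit or range.

ROBOT

A 7-joint arm with a two-finger parallel gripper is mounted at the origin on a cart in front of the work surface, level with it; the furniture and walls round the work are solid. World frame = base frame: x ahead of the robot, y to its left, z up, the work surface at z = 0. Lengths are in m, angles in rad, forces in N, time in s.
With the tool pointing down it reaches from about 0.425 to 0.925 m from the base axis. Payload 6.8 kg.
Tool frame: the origin (TCP) lies on the centre line of the jaws, within the pads' length; the fingertips stand 8 mm ahead of it and the grasp point (between the pads) lies 11 mm behind it (bot.tips_ahead is the distance from the TCP to the fingertips, in m); z points along the fingers, y is the line along which they close (so a half turn about z gives the same grasp; the last joint's range is limited). The gripper opens to 85 mm and grips with 20 to 120 N. Pads are 22 mm wide; open, the fingers measure 114 mm over their backs; the gripper's body (76 mm by 85 mm) begins 54 mm behind the grasp point. The pads swing forward as they close: fully open they stand 13 mm farther back than shut.
Start: joints at [0.996, 0.477, 0.022, 1.555, -0.011, 1.109, -0.083], TCP at [0.304, -0.603, 0.239] pointing down, gripper open.
Joint ranges: [-2.96, 2.96], [-0.34, 2.1], [-1.41, 1.46], [0.24, 2.44], [-1.37, 4.51], [0.17, 1.92], [-2.96, 2.96]. Speed limits (rad/s): [2.39, 2.39, 3.14, 3.14, 3.14, 3.14, 3.14].

INTERFACE

Orientations are given as a unit quaternion [w, x, y, z].
In Python, from station import bot gives the robot as it stands.
- The arm moves only by the tool send_rows, never from a script. Its argument "deltas" is text: rows parted by semicolons, each of 4 numbers parted by spaces: the shift along the tool's x, y, z in m, then the turn about the tool's z in degrees. In form: x y z spin; .... A call has 1 to 5 rows; each row is the pose to reach, as a shift and turn from the pose commanded when the call began, along the tool's axes at that moment; what a row does not reach only later rows make up. A row lasts 1/10 s, in which the tool goes at most 50 mm and 8.59 degrees, less where a joint would pass 70% of its speed; a pose out of reach is approached as far as the arm can. A call with a gripper value outside its range is refused whole. "claw" is the opening, from 0 (shut) to 1 (fully open), set as the call begins (left out, the last holds). The fingers move at their own pace and stop on an object; "force" is the grip in N (left out, the last holds). Time passes only in rows, so rows that repeat a pose let the fingers close. It gives the time, the measured TCP pose, the force, the opening and the grip force at its end, in the units of the state.
- bot.get_obs(): the state, without advancing time (a new reading comes with each control period).
- bot.read_camera(name): name is "scene" or "top" or "wrist"; returns a dict with "img" (384x512x3 uint8, red, green, blue), "depth" (384x512 float32, m along the optical axis (not along the pixel's ray), 0 where there is no reading), "fx", "fy", "cx", "cy" (pixels), "camera_from_world" (4x4, takes a point from world to camera coordinates). Camera axes: x right, y up, looking along -z (the intrinsics and any distortion apply to the point x, -y, -z); pixel columns grow to the right and rows downward; lengths in m; the calibration is good to about 2 mm. A picture is of the moment at which its call begins.
- bot.hand_in(): hands the job in; it is judged then, once.
Trained networks look in a picture, given as the dict that the camera call returned (one of the last four; its "shot" number tells which), for a name from the list of things; names that differ only in an ending like _2 or _b are one class to them, and where a whole thing is asked for, a point or a joint stands for the part that bears it (a point fixed in the world has none). Each returns a list of dicts, best first, with "confidence" (0 to 1); they miss things now and then, are a little off and sometimes report something else, mostly with a low value. They report only what shows in the picture. A call takes as long as a camera call.
- bot.masks_of(picture, query): "mask" (384x512 bool, what is visible of it).
- bot.landmark_of(picture, query): "xyz" ([x, y, z] in m, in world coordinates, good to about 4 mm: a listed point, or the origin of a listed thing).
The state is a dict: "t": time; "q": joint angles; "joint_vel": joint speeds; "joint_torque": joint torques, N m; "eef_pos": TCP position; "tool_rot": TCP orientation; "contact_force": force on the tool from outside, world axes, zero at the start; "torque": the same for the moment, N m; "gripper_width": opening from 0.0 (shut) to 1.0 (fully open); "grasp_force": force on a finger pad.
Only numpy, scipy, OpenCV 4.12 (cv2) and the standard library are available. Lean on these libraries where they do the work, as an engineer would, in place of code of your own. Each camera call takes 0.05 s, during which the arm holds its last target. There are 200 camera calls.

## Working session

There is one attempt and no reset: what is moved stays moved. The work goes in short steps, Python scripts to look and compute and a tool call to move; the robot and the scene stay as the last step left them, time stands still between calls to the robot, and variables do not carry over. Pictures are saved under pics/ and viewed, at most 10 in all, crops included, and the job is handed in when it is done.

Besides the shell and the picture viewer there is one more tool, called as name(argument=value, ...), one argument or row to a line, values as JSON. send_rows: Moves the arm, as the interface text tells. Its arguments: {"type":"object","properties":{"deltas":{"type":"string"},"claw":{"type":"number"},"force":{"type":"number"}},"required":["deltas"]}

```bash
mkdir -p pics; python3 - <<'E'
from station import bot
import cv2,numpy as np
o=bot.get_obs();print(o)
ims=[]
for c in("scene","top"):
    p=bot.read_camera(c);ims.append(p["img"])
    for n in("red_unit","red_pad","red_hinge","green_unit","mug","alcohol","spectacles","lens_blank","tweezers","pen_blue"):
        print(c,n,[(np.round(r["xyz"],3).tolist(),round(r["confidence"],2)) for r in bot.landmark_of(p,n)[:2]])
cv2.imwrite("pics/a.png",cv2.resize(np.vstack(ims)[:,:,::-1],(400,600)) if 0 else cv2.resize(np.hstack(ims)[:,:,::-1],(800,300)))
E
```

```text
{'t': 0.0, 'q': array([ 0.99591125,  0.4778186 ,  0.02234243,  1.55648868, -0.01151416,
        1.10927995, -0.08311672]), 'joint_vel': array([ 0.00261426,  0.00063926,  0.001804  ,  0.00024661,  0.00079909,
       -0.00027522, -0.0002305 ]), 'joint_torque': array([ 5.93978548e-04, -5.96446717e+01,  1.60772625e+00, -2.81191832e+01,
        1.23289702e-02,  9.34902637e-03, -1.22522715e-04]), 'eef_pos': array([ 0.3034835 , -0.60226479,  0.23829762]), 'tool_rot': array([-8.90926090e-04,  9.72887435e-01,  2.31277252e-01, -2.77822564e-04]), 'contact_force': array([-0.75296809,  0.06603306, -0.38299876]), 'torque': array([ 0.01424203, -0.00597958,  0.04458621]), 'grasp_force': 0.0, 'gripper_width': 0.9979263497289017}
scene red_unit [([0.443, 0.31, 0.002], 0.59)]
scene red_pad []
scene red_hinge []
scene green_unit [([0.46, -0.292, 0.0], 0.73)]
scene mug []
scene alcohol [([0.476, -0.5, 0.003], 0.71)]
scene spectacles [([0.399, 0.003, 0.001], 0.7)]
scene lens_blank [([0.499, -0.031, -0.0], 0.56)]
scene tweezers [([0.377, -0.476, 0.0], 0.78), ([0.476, -0.499, 0.001], 0.48)]
scene pen_blue []
top red_unit [([0.442, 0.308, -0.002], 0.77)]
top red_pad [([0.418, 0.309, 0.066], 0.75), ([0.497, -0.028, -0.002], 0.26)]
top red_hinge [([0.488, 0.316, 0.061], 0.86)]
top green_unit [([0.458, -0.289, 0.002], 0.74)]
top mug []
top alcohol [([0.475, -0.505, -0.001], 0.59)]
top spectacles [([0.4, 0.002, 0.001], 0.7), ([0.473, -0.499, 0.0], 0.69)]
top lens_blank [([0.497, -0.032, -0.003], 0.73)]
top tweezers [([0.375, -0.475, 0.002], 0.52)]
top pen_blue [([0.533, 0.518, 0.0], 0.41)]
```

View pics/a.png

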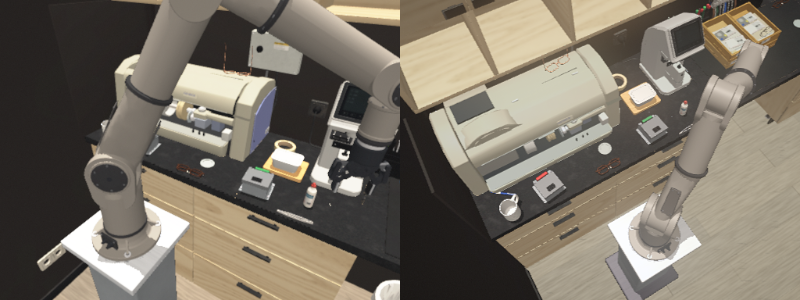

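```bash
cat > h.py <<'E'
from station import bot
import numpy as np, cv2
from scipy.spatial.transform import Rotation as R
def rot(): 
    q=bot.get_obs()["tool_rot"]; return R.from_quat(np.r_[q[1:],q[0]])
def go(t,yaw=None,p=None):
    o=bot.get_obs(); r=rot(); M=r.as_matrix(); p=o["eef_pos"] if p is None else np.array(p)
    y=np.degrees(np.arctan2(M[1,0],M[0,0]))
    print("shift mm",np.round(M.T@(np.array(t)-p)*1e3,1),"yaw",round(y,1),"spin",None if yaw is None else round(y-yaw,1),"tilt z",M[:,2].round(3))
E
python3 - <<'E'
from h import *
go([.42,-.25,.26],6); go([.45,0,.26],6); go([.40,.305,.25],6)
E
```

```text
shift mm [ 262.5 -262.7  -20.7] yaw 26.7 spin 20.7 tilt z [ 0. -0. -1.]
shift mm [ 401.8 -472.5  -20.7] yaw 26.7 spin 20.7 tilt z [ 0. -0. -1.]
shift mm [ 494.4 -767.4  -10.7] yaw 26.7 spin 20.7 tilt z [ 0. -0. -1.]
```

send_rows(
  deltas="0.035 -0.035 -0.02 0; 0.07 -0.07 -0.02 0; 0.105 -0.105 -0.02 0; 0.14 -0.14 -0.02 0; 0.175 -0.175 -0.02 0",
  claw=0,
)

```text
t: 1.6
eef_pos: [0.3813, -0.3669, 0.2596]
tool_rot: [0.0, 0.973, 0.231, 0.0]
contact_force: [1.2, -0.4, 0.4]
gripper_width: 0.144
grasp_force: 0.0
```

send_rows(
  deltas="0.03 -0.03 0 0; 0.06 -0.06 0 0; 0.09 -0.09 0 0; 0.12 -0.125 0 0; 0.145 -0.165 0 0",
)

```text
t: 2.1
eef_pos: [0.437, -0.1546, 0.2597]
tool_rot: [0.0, 0.973, 0.231, 0.001]
contact_force: [1.3, -0.1, -0.0]
gripper_width: -0.003
grasp_force: 0.0
```

send_rows(
  deltas="0.025 -0.04 0 0; 0.05 -0.08 0 0; 0.075 -0.12 0 4; 0.09 -0.16 0 10; 0.1 -0.2 0 15",
)

```text
t: 2.6
eef_pos: [0.4356, 0.0695, 0.2597]
tool_rot: [-0.0, 0.995, 0.101, 0.001]
contact_force: [0.8, 0.5, -0.3]
gripper_width: 0.003
grasp_force: 0.0
```

```bash
python3 - <<'E'
from h import *
print(bot.get_obs()["eef_pos"]);go([.39,.305,.25],6)
E
```

```text
[0.43558481 0.06952847 0.25967413]
shift mm [   2.5 -239.8    9.7] yaw 11.6 spin 5.6 tilt z [ 0.001  0.    -1.   ]
```

send_rows(
  deltas="0 -0.045 0 0; 0 -0.09 0 0; 0 -0.135 0 2; 0 -0.18 0 4; 0.002 -0.22 0.01 5.6",
)

```text
t: 3.1
eef_pos: [0.3925, 0.2859, 0.2507]
tool_rot: [-0.001, 0.999, 0.053, 0.002]
contact_force: [0.4, -0.2, -0.6]
gripper_width: -0.002
grasp_force: 0.0
```

send_rows(
  deltas="0 -0.018 0 0; 0 -0.018 0 0; 0 -0.018 0 0",
)

```text
t: 3.4
eef_pos: [0.3909, 0.3006, 0.2492]
tool_rot: [0.0, 0.999, 0.054, -0.0]
contact_force: [-1.0, -0.8, 0.5]
gripper_width: 0.003
grasp_force: 0.0
```

```bash
python3 - <<'E'
from h import *
print(bot.get_obs()["eef_pos"])
ims=[]
for c in("wrist","top"):
    p=bot.read_camera(c);ims.append(p["img"])
    for n in("red_unit","red_pad","red_hinge"):
        print(c,n,[(np.round(r["xyz"],4).tolist(),round(r["confidence"],2)) for r in bot.landmark_of(p,n)[:2]])
    # edges of lamp bar in world by colour
    I=p["img"].astype(int); m=(I[...,0]>140)&(I[...,1]<90)&(I[...,2]<90)&(p["depth"]>0)
    v,u=np.nonzero(m); d=p["depth"][m]
    P=np.c_[(u-p["cx"])/p["fx"]*d,-(v-p["cy"])/p["fy"]*d,-d,np.ones(len(d))]
    W=(np.linalg.inv(p["camera_from_world"])@P.T).T[:,:3]
    W=W[(abs(W[:,2]-.066)<.012)&(abs(W[:,1]-.31)<.1)]
    if len(W)>10:
        r=cv2.minAreaRect((W[:,:2]*1000).astype(np.float32)); print(c,len(W),np.median(W,0).round(4),r)
cv2.imwrite("pics/b.png",cv2.resize(np.hstack(ims)[:,:,::-1],(800,300)))
E
```

```text
[0.39086346 0.3005556  0.24922304]
wrist red_unit [([0.4488, 0.3155, 0.0017], 0.77)]
wrist red_pad [([0.416, 0.3027, 0.0707], 0.87)]
wrist red_hinge [([0.4811, 0.3202, 0.0639], 0.74)]
wrist 134 [0.491  0.3216 0.0636] ((494.9828796386719, 319.0250549316406), (15.12173080444336, 58.56013488769531), 8.696146965026855)
top red_unit [([0.4407, 0.3079, 0.0001], 0.73)]
top red_pad [([0.4175, 0.3045, 0.0675], 0.85)]
top red_hinge [([0.4873, 0.3163, 0.0617], 0.59)]
```

View pics/b.png

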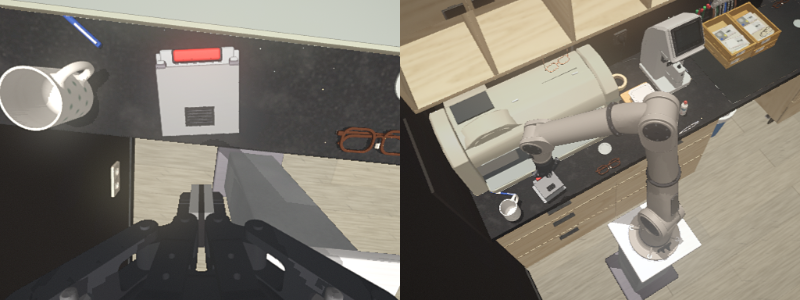

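send_rows(
  deltas="0.013 -0.001 0.045 -1.5; 0.0255 -0.002 0.09 -3; 0.0255 -0.002 0.135 -3; 0.0255 -0.002 0.164 -3; 0.0255 -0.002 0.164 -3",
)

```text
t: 4.3
eef_pos: [0.4137, 0.3035, 0.0817]
tool_rot: [0.002, 0.997, 0.08, -0.003]
contact_force: [0.2, -0.4, 0.1]
gripper_width: 0.002
grasp_force: 0.0
```

```bash
python3 - <<'E'
from h import *
print(bot.get_obs()["eef_pos"],bot.tips_ahead)
p=bot.read_camera("wrist")
cv2.imwrite("pics/c.png",p["img"][:,:,::-1])
go([.416,.305,.068],9)
E
```

```text
[0.41372674 0.30351393 0.08172378] 0.008
shift mm [ 1.1  0.1 16.1] yaw 9.2 spin 0.2 tilt z [-0.003 -0.002 -1.   ]
```

View pics/c.png

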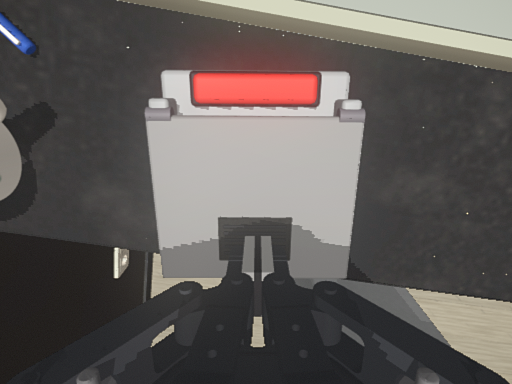

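send_rows(
  deltas="0 0 0.006 0; 0 0 0.012 0; 0 0 0.016 0; 0 0 0.016 0",
)

```text
t: 4.75
eef_pos: [0.4169, 0.3067, 0.0702]
tool_rot: [-0.001, 0.997, 0.08, 0.001]
contact_force: [0.8, 1.2, 3.1]
gripper_width: -0.001
grasp_force: 1.5
```

send_rows(
  deltas="0 0 0.002 0; 0 0 0.003 0; 0 0 0.003 0",
)

```text
t: 5.05
eef_pos: [0.4169, 0.3067, 0.0674]
tool_rot: [-0.001, 0.997, 0.08, 0.001]
contact_force: [1.2, 0.7, 9.8]
gripper_width: -0.0
grasp_force: 4.6
```

send_rows(
  deltas="0 0 0.001 0; -0.005 0 -0.045 0; -0.02 0 -0.09 0; -0.04 0 -0.135 0; -0.05 0 -0.18 0",
)

```text
t: 5.55
eef_pos: [0.364, 0.2968, 0.2471]
tool_rot: [0.001, 0.997, 0.08, -0.001]
contact_force: [1.7, -0.1, 0.3]
gripper_width: -0.003
grasp_force: 0.0
```

send_rows(
  deltas="0 0 -0.02 0; 0 0 -0.02 0; 0 0 -0.02 0; 0 0 -0.02 0; 0 0 -0.02 0",
)

```text
t: 6.05
eef_pos: [0.366, 0.2971, 0.2648]
tool_rot: [0.001, 0.997, 0.08, -0.001]
contact_force: [0.2, 0.2, 0.6]
gripper_width: 0.002
grasp_force: 0.0
```

send_rows(
  deltas="0 0 0 0; 0 0 0 0; 0 0 0 0; 0 0 0 0; 0 0 0 0",
)

```text
t: 6.55
eef_pos: [0.3665, 0.2979, 0.2663]
tool_rot: [-0.0, 0.997, 0.08, 0.0]
contact_force: [0.1, 0.5, -0.4]
gripper_width: -0.002
grasp_force: 0.0
```

send_rows(
  deltas="0 0 0 0; 0 0 0 0; 0 0 0 0; 0 0 0 0; 0 0 0 0",
)

```text
t: 7.05
eef_pos: [0.3665, 0.2978, 0.2663]
tool_rot: [0.0, 0.997, 0.08, -0.0]
contact_force: [0.0, 0.3, -0.4]
gripper_width: 0.003
grasp_force: 0.0
```

```bash
python3 - <<'E'
from h import *
p=bot.read_camera("wrist")
cv2.imwrite("pics/d.png",p["img"][:,:,::-1])
for n in("red_reset_top","red_hinge","red_pad"):
    print(n,[(np.round(r["xyz"],4).tolist(),round(r["confidence"],2)) for r in bot.landmark_of(p,n)[:2]])
I=p["img"].astype(int)
m=(I[...,2]>110)&(I[...,0]<90)&(I[...,2]-I[...,1]>40)&(p["depth"]>0)
v,u=np.nonzero(m); d=p["depth"][m]
W=(np.linalg.inv(p["camera_from_world"])@np.c_[(u-p["cx"])/p["fx"]*d,-(v-p["cy"])/p["fy"]*d,-d,np.ones(len(d))].T).T[:,:3]
k=(abs(W[:,2]-.048)<.012)&(abs(W[:,1]-.31)<.05); print(k.sum(),W[k].mean(0) if k.any() else 0)
E
```

```text
red_reset_top [([0.4518, 0.3103, 0.0474], 0.87)]
red_hinge [([0.4803, 0.3187, 0.0642], 0.94)]
red_pad [([0.5104, 0.3192, 0.1247], 0.97)]
0 0
```

View pics/d.png

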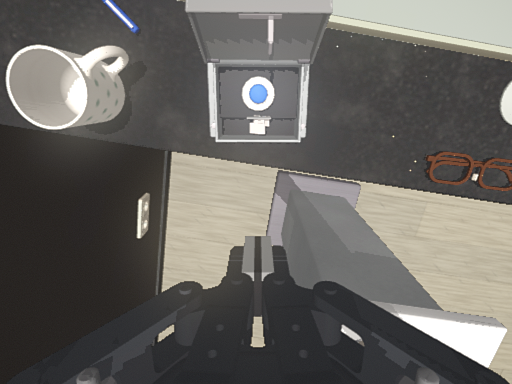

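```bash
python3 - <<'E'
from h import *
p=bot.read_camera("wrist")
m=bot.masks_of(p,"red_reset_top")
T=np.linalg.inv(p["camera_from_world"])
I=p["img"].astype(int); b=(I[...,2]-I[...,0]>60); b[:, :235]=0;b[:,280:]=0;b[120:]=0
v,u=np.nonzero(b);print(len(u),u.mean(),v.mean())
d=T[:3,:3]@np.array([(u.mean()-p["cx"])/p["fx"],-(v.mean()-p["cy"])/p["fy"],-1]);c=T[:3,3]
P=c+d*(.048-c[2])/d[2];print(P, p["depth"][int(v.mean()),int(u.mean())],(.048-c[2])/d[2])
go([P[0],P[1],.12],9)
E
```

```text
266 257.8421052631579 93.3157894736842
[0.44872844 0.31092047 0.048     ] 0.33260006 0.33459753824219624
shift mm [8.330e+01 1.000e-01 1.463e+02] yaw 9.1 spin 0.1 tilt z [-0. -0. -1.]
```

send_rows(
  deltas="0.04 0 0 0; 0.081 0 0.02 0; 0.081 0 0.065 0; 0.081 0 0.11 0; 0.081 0 0.146 0",
)

```text
t: 7.85
eef_pos: [0.4461, 0.31, 0.1178]
tool_rot: [0.0, 0.997, 0.079, -0.001]
contact_force: [0.3, 1.3, -0.4]
gripper_width: 0.004
grasp_force: 0.0
```

send_rows(
  deltas="0 0 0.025 0; 0 0 0.045 0; 0 0 0.045 0; 0 0 0.045 0",
)

```text
t: 8.25
eef_pos: [0.4466, 0.3109, 0.0755]
tool_rot: [-0.0, 0.997, 0.08, -0.0]
contact_force: [0.3, -0.3, 0.0]
gripper_width: 0.002
grasp_force: 0.0
```

```bash
python3 - <<'E'
from h import *
p=bot.read_camera("wrist")
cv2.imwrite("pics/e.png",p["img"][:,:,::-1])
print(bot.get_obs()["contact_force"]);go([.448,.311,.05],9)
E
```

```text
[0.8822525  0.17454354 1.2706342 ]
shift mm [ 0.9  0.5 26.3] yaw 9.1 spin 0.1 tilt z [ 0.001  0.001 -1.   ]
```

View pics/e.png

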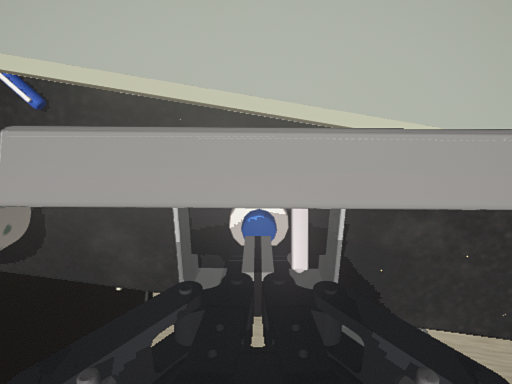

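send_rows(
  deltas="0.001 0 0.012 0; 0.001 0 0.02 0; 0.001 0 0.024 0; 0.001 0 0.024 0; 0.001 0 0.024 0",
)

```text
t: 8.8
eef_pos: [0.4479, 0.311, 0.0517]
tool_rot: [-0.0, 0.997, 0.08, 0.0]
contact_force: [1.6, -1.0, 2.7]
gripper_width: -0.005
grasp_force: 1.9
```

send_rows(
  deltas="0 0 0.002 0; 0 0 0.003 0; 0 0 0.003 0; 0 0 0.003 0",
)

```text
t: 9.2
eef_pos: [0.448, 0.311, 0.0499]
tool_rot: [0.0, 0.997, 0.08, 0.001]
contact_force: [-2.1, -4.0, 16.9]
gripper_width: -0.001
grasp_force: 8.9
```

send_rows(
  deltas="0 0 0 0; 0 0 -0.03 0; 0 0 -0.075 0; 0 0 -0.12 0; 0 0 -0.165 0",
)

```text
t: 9.7
eef_pos: [0.4465, 0.3105, 0.2145]
tool_rot: [0.0, 0.997, 0.08, -0.001]
contact_force: [1.3, 0.5, 0.2]
gripper_width: -0.001
grasp_force: 0.0
```

send_rows(
  deltas="-0.04 0 -0.03 0; -0.08 0 -0.05 0; -0.08 0 -0.05 0; -0.08 0 -0.05 0; -0.08 0 -0.05 0",
)

```text
t: 10.2
eef_pos: [0.3688, 0.2976, 0.2626]
tool_rot: [0.0, 0.997, 0.079, -0.0]
contact_force: [0.9, -0.0, 0.8]
gripper_width: 0.001
grasp_force: 0.0
```

```bash
python3 - <<'E'
from h import *
p=bot.read_camera("wrist")
cv2.imwrite("pics/f.png",p["img"][:,:,::-1])
for n in("red_reset_top","red_hinge","red_pad"):
    print(n,[(np.round(r["xyz"],4).tolist(),round(r["confidence"],2)) for r in bot.landmark_of(p,n)[:2]])
E
```

```text
red_reset_top [([0.448, 0.3065, 0.0495], 0.52)]
red_hinge [([0.4778, 0.316, 0.0648], 0.66)]
red_pad [([0.5098, 0.3195, 0.1262], 0.62), ([0.4295, 0.5063, -0.0012], 0.25)]
```

View pics/f.png

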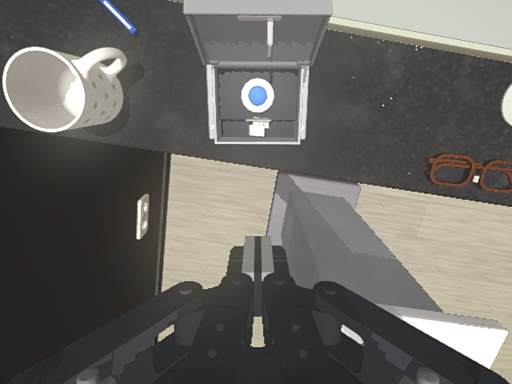

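The hatch stands open (row 30), the button at (258,95) is up again, and the mug, pen and spectacles haven't moved.

```bash
python3 -c "
from station import bot
print(bot.hand_in())"
```

```text
the job is handed in; nothing more can be done
None
```

I pressed the red module's pad, its hatch popped and stayed open, I pressed the reset button to its stop and it came back up, and the job is handed in; `hand_in()` gave no verdict.

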